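# Lift the tin clamp with its cam lever and hold it up

### The arm

A 7-joint arm with a two-finger parallel gripper is mounted at the origin on a cart in front of the work surface, level with it; the furniture and walls round the work are solid. World frame = base frame: x ahead of the robot, y to its left, z up, the work surface at z = 0. Lengths are in m, angles in rad, forces in N, time in s.
With the tool pointing down it reaches from about 0.4 to 0.85 m from the base axis. Payload 6.9 kg.
Tool frame: the origin (TCP) lies midway between the tips of the shut fingers; the grasp point (between the pads) lies behind it (ctrl.pinch_z is the z of the grasp point in the tool frame, in m); z points along the fingers, y is the line along which they close (so a half turn about z gives the same grasp; the last joint's range is limited). The gripper opens to 85 mm and grips with 20 to 120 N. Pads are 22 mm wide; open, the fingers measure 114 mm over their backs; the gripper's body (76 mm by 85 mm) begins 54 mm behind the grasp point. The pads swing forward as they close: fully open they stand 13 mm farther back than shut.
Start: joints at [-1.008, 0.507, -0.238, 1.5, 0.126, 1.149, -0.155], TCP at [0.276, 0.561, 0.202] pointing down, gripper open.
Joint ranges: [-3.08, 3.08], [-0.24, 2.05], [-1.43, 1.35], [0, 2.5], [-1.52, 4.66], [0.17, 1.96], [-2.89, 2.89]. Speed limits (rad/s): [2.39, 2.39, 3.14, 3.14, 3.14, 3.14, 3.14].

### API

Orientations are given as a unit quaternion [w, x, y, z].
In Python, from station import ctrl, get_state, vision, ticket, models gives the robot as it stands. Calls block until the motion is done:
- ctrl.movep(position, orientation): joint-space move of the TCP to a pose.
- ctrl.movel(position, frame=None, max_speed=0.15): straight line of the TCP; frame=None keeps the orientation; max_speed is the mean speed in m/s.
- ctrl.set_joints(angles): joint-space move.
- ctrl.ungrasp() and ctrl.close_gripper(force=None): open the fingers fully, or close them until they stop; force is the grip in N (None keeps the last).
- ctrl.pause(seconds).
- ctrl.ik(position, orientation): joint angles nearest the present ones, or None.
- get_state(): the state.
- vision.grab_frame(name): name is "side" or "top"; returns (picture, depth): 400x640x3 uint8, blue, green, red; 400x640 float32, m along the optical axis (not along the pixel's ray), 0 where there is no reading.
- vision.camera_info(name): a dict with "mtx" (3x3 intrinsics, pixels), "R" (3x3) and "t" (3): a world point X has camera coordinates R X + t. Camera axes: x right, y down, z forward; pixel columns grow to the right and rows downward; lengths in m; the calibration is good to about 2 mm. A picture is of the moment at which its call begins. camera_info takes no time and is no camera call.
A pose or a line that the arm cannot do raises ctrl.Unreachable and nothing moves.
- ticket.close_job(): hands the job in; it is judged then, once.
Trained networks look in the newest picture that a camera, given by its name, has taken for a name from the list of things; names that differ only in an ending like _2 or _b are one class to them, and where a whole thing is asked for, a point or a joint stands for the part that bears it (a point fixed in the world has none). Each returns a list of dicts, best first, with "p" (0 to 1); they miss things now and then, are a little off and sometimes report something else, mostly with a low value. They report only what shows in the picture. A call takes as long as a camera call.
- models.recognise(camera, target): "point" ([column, row] in pixels, amid what is visible of it).
- models.masks_of(camera, target): "mask" (400x640 bool, what is visible of it) and "point" ([column, row] in pixels, amid what is visible of it).
The state is a dict: "time": time; "qpos": joint angles; "qd": joint speeds; "tau": joint torques, N m; "tcp_pos": TCP position; "eef_rot": TCP orientation; "contact_force": force on the tool from outside, world axes, zero at the start; "wrist_torque": the same for the moment, N m; "width": finger opening in m; "gripper_force": force on a finger pad.
Only numpy, scipy, OpenCV 4.12 (cv2) and the standard library are available. Lean on these libraries where they do the work, as an engineer would, in place of code of your own. Each camera call takes 0.05 s, during which the arm holds its last target. There are 200 camera calls.

### The job

A tin is held under a small counter clamp whose cam lever is shut in under a hinged grey cover. Pick up the spreading knife, put its blade under the lip at the end of the cover and lever the cover fully open without touching the closed cover with the hand, then lay the knife flat on the worktop clear of the clamp. Now take the lever's knob and swing the lever up until it stands upright, where the cam lifts the clamp foot to its highest point, and finish holding it there (it springs back if let go; past upright the foot sinks again), leaving the tin and the other things where they are.

Things in the scene. Friction and masses are not known exactly. Their poses are not given: they have to be found in the camera images.
- tin_clamp: Fixed clamp, aluminium base plate 145 x 200 mm, top 16 mm up. Origin on the worktop; x points from its front (lip side, facing the robot's left) to its back, y away from the robot; yaw -1.57 +- 0.25. In this frame, mm: plate x -70..75, y -90..110; lever and cover in the plane y = -55; tin at (30, 62); guide rods at (19, 10) and (51, 10), 104 high, the tallest fixed parts.
- cover (a joint): Hinge of the grey cover (body cover), a thin shell 137 long, 52 wide, top 78 mm up, that hides the lever. 0 = closed, grows as it opens up and back, stop at 1.8 = fully open. 80 g, turns easily; let go below about 1.1 rad it falls shut, above that it falls open by itself.
- cover_lip (a point): Middle of the front edge of the lip's underside. The lip is a level tab 40 mm wide, 3 mm thick, that sticks 18 mm out of the cover's front wall, which ends at the same height; underside 45 mm above the worktop when closed. A blade 25 to 43 mm up can go 60 mm in beneath it, if its top stays under 37 mm beyond the first 30. Moves with the cover.
- cover_hinge (a point): Point on the cover's hinge axis, in the cover's middle plane, 30 mm above the worktop. The axis runs along the clamp's y. The lip's edge is 155 mm in front of it, the bottom of the cover's front wall 136 mm. The inside of the cover's top lies 30 mm above the lip's underside.
- lever (a joint): Hinge of the steel cam lever (body lever), axis along the clamp's y. 0 = lying level, pointing to the front (start, stop); grows as the knob swings up and back; 1.571 = upright = highest lift; stop at 2.2. A spring pulls it back to 0 (0.1 N m at 0, 0.3 N m upright: 3 to 4 N at the knob).
- lever_knob (a point): Centre of the lever's knob, a black barrel 24 mm in diameter and 24 mm long, its axis along the clamp's y, flat ends to either side; 85 mm from the lever's axis on a 10 mm rod. With the lever level it is 50 mm above the worktop and 50 mm in front of the clamp's origin.
- lever_shaft (a point): Point on the lever's axis in the lever's plane, 50 mm above the worktop; the knob swings round it at 85 mm.
- foot (a joint): Lift in m of the clamp foot above its low position, driven by the eccentric disc on the lever's shaft: 0.012 x sin(lever angle), so 0 at the start, 0.012 at the highest.
- knife: Spreading knife, 183 mm long, 90 g. Wooden handle 95 x 16 x 16 mm, steel blade 20 mm wide, 2.6 mm thick, round tip. Origin on its underside at the place to grip, x axis to the tip: handle x -75..20 mm, tip at 108 mm; blade mid-plane 8 mm above the underside. Lies flat on the worktop to the left of the clamp, blade pointing away from the robot.
- tin: Round food tin, 86 mm across, 40 mm high, under the clamp foot; stays where it is. Origin under its centre.
- bean_jar: Storage jar with yellow lid, 68 mm across, 150 mm high, standing at the front right; bystander. Origin under its centre.
- can: Slim drink can, 54 mm across, 134 mm high, standing at the back right; bystander. Origin under its centre.
- spice_jar: Spice jar with dark lid, 45 mm across, 105 mm high, standing at the back right; bystander. Origin under its centre.
- soy_bottle: Sauce bottle, 60 mm across, 201 mm high, standing at the right; bystander. Origin under its centre.
- cup: Cream cup, 69 mm across, 67 mm high, standing at the back left; bystander. Origin under its centre.
- chopsticks: Pair of chopsticks 239 mm long, 7 mm high, lying across the front edge; bystander. Origin under the centre.

How it is judged:
On the way, in this order (a step that is already met when the one before it is completed fails the run):
1. the knife's blade lifts the cover (contact force between knife and cover above 0.05 N and value of joint cover between 0.3 and 1.1 rad), for 0.1 s.
2. the cover is fully open (value of joint cover above 1.6 rad), for 0.2 s.
3. the knife lies flat on the worktop, let go, clear of the clamp (height (world z) of knife below 0.012 m and angle between knife's own z axis and vertical below 0.15 rad and contact force between the fingers and knife below 0.1 N and horizontal distance between knife and tin_clamp above 0.09 m and contact force between knife and tin_clamp below 0.1 N), for 0.2 s.
4. the lever is at its highest lift, held by the fingers (value of joint foot above 0.0115 m and contact force between the fingers and lever above 1 N), for 0.3 s.
At the end, for the whole second after the job is handed in: The fingers hold the lever still (over 1 N) with the clamp foot lifted more than 11.5 of its 12 mm (lever within about 16 degrees of upright); the cover is open beyond 1.6 rad; the knife lies flat on the worktop, released, its origin over 90 mm from the clamp's origin and not touching the clamp (all of step 3 and all of step 4 and velocity of joint lever between -0.1 and 0.1 rad/s and contact force between knife and lever below 0.1 N and value of joint cover above 1.6 rad); the arm keeps its last pose, push and grip.
It fails at once if the hand or arm touches the cover before it is open (value of joint cover below 1.1 rad and contact force between any of the fingers, the arm and cover above 0.5 N).
It fails at once if a bystander or the tin is pushed away (more than 3 cm) (distance of any of bean_jar, can, spice_jar, soy_bottle, cup, chopsticks, tin from where it was at the start of the episode above 0.03 m).
It fails at once if a standing thing or the tin is knocked over (0.4 rad) (angle between any of bean_jar, can, spice_jar, soy_bottle, cup, tin's own z axis and vertical above 0.4 rad).
It also fails if it takes over 67 s, if anything falls off the work surface, if the arm or the gripper's body presses on something with over 40 N, if the wrist force passes 120 N, or if a joint passes its speed limit or range.

## Working session

There is one attempt and no reset: what is moved stays moved. The work goes in short steps, each a Python script; the robot and the scene stay as the last script left them, time stands still between calls to the robot, and variables do not carry over. Pictures are saved under pics/ and viewed, at most 13 in all, crops included, and the job is handed in when it is done.

```bash
ls; mkdir -p pics; cat > h.py <<'E'
import numpy as np, cv2
from station import ctrl, get_state, vision, ticket, models
from scipy.spatial.transform import Rotation as Ro
def cloud(name):
    im,d=vision.grab_frame(name); c=vision.camera_info(name)
    K,R,t=[np.array(c[k],float) for k in("mtx","R","t")]
    v,u=np.mgrid[:400,:640]
    P=np.stack([(u-K[0,2])*d/K[0,0],(v-K[1,2])*d/K[1,1],d],-1)
    W=(P-t.reshape(3))@R
    W[d<=0]=np.nan
    return im,W
def quat(M):
    q=Ro.from_matrix(M).as_quat(); return [float(x) for x in (q[3],q[0],q[1],q[2])]
E
python3 - <<'E'
from h import *
for n in("side","top"):
    im,W=cloud(n); cv2.imwrite(f"pics/{n}0.png",im)
    c=vision.camera_info(n); R=np.array(c["R"]); print(n,"campos",(-R.T@np.array(c["t"]).reshape(3)).round(3),"fwd",R[2].round(2))
    for k in("tin_clamp","cover","cover_lip","cover_hinge","knife","tin","bean_jar","can","spice_jar","soy_bottle","cup","chopsticks"):
        r=models.masks_of(n,k)
        if not r: print(k,None);continue
        r=r[0];m=r["mask"];p=W[m];p=p[~np.isnan(p[:,0])]
        if len(p)==0: print(k,"nodepth");continue
        print(k,round(r["p"],2),np.round(r["point"]),len(p),np.nanmedian(p,0).round(3),np.percentile(p,2,axis=0).round(3),np.percentile(p,98,axis=0).round(3))
print(ctrl.pinch_z,get_state())
E
```

```text
pics
side campos [0.441 0.862 0.57 ] fwd [ 0.09 -0.87 -0.48]
tin_clamp 0.74 [334. 232.] 4924 [0.506 0.029 0.018] [ 0.432 -0.064 -0.   ] [0.621 0.086 0.084]
cover 0.94 [358. 222.] 1463 [0.464 0.052 0.077] [ 0.437 -0.051  0.046] [0.491 0.095 0.079]
cover_lip 0.76 [355. 220.] 1516 [0.465 0.051 0.076] [ 0.438 -0.05   0.017] [0.493 0.095 0.079]
cover_hinge 0.93 [333. 231.] 4941 [0.507 0.028 0.021] [ 0.432 -0.059  0.001] [0.623 0.086 0.084]
knife 0.69 [377. 298.] 1047 [0.423 0.186 0.01 ] [0.347 0.169 0.002] [0.516 0.206 0.017]
tin 0.77 [301. 218.] 1084 [ 0.575 -0.005  0.046] [ 0.537 -0.103  0.001] [0.624 0.01  0.055]
bean_jar 0.64 [378. 156.] 1737 [ 0.427 -0.236  0.085] [ 0.395 -0.279  0.004] [ 0.458 -0.227  0.15 ]
can 0.82 [284. 149.] 829 [ 0.644 -0.247  0.093] [ 0.628 -0.285  0.008] [ 0.675 -0.239  0.13 ]
spice_jar 0.72 [272. 172.] 852 [ 0.668 -0.184  0.062] [ 0.649 -0.213  0.004] [ 0.692 -0.176  0.105]
soy_bottle None
cup 0.6 [236. 295.] 2041 [0.651 0.246 0.042] [ 0.62   0.198 -0.001] [0.683 0.264 0.067]
chopsticks 0.86 [399. 212.] 173 [ 0.364 -0.116  0.005] [ 0.358 -0.174 -0.002] [0.37
[... 1171 characters left out ...]
00748176,  0.50748081, -0.2376116 ,  1.50022793,  0.12572499,
        1.14891219, -0.15476772]), 'qd': array([-1.93586926e-03,  4.13805326e-04,  5.53597030e-04, -2.34682487e-05,
        1.00650634e-04, -2.02007773e-04,  1.98735782e-05]), 'tau': array([-6.31171019e-05, -6.20365262e+01, -2.18466662e+00, -2.49957383e+01,
        1.38953986e-02,  2.34975916e-03, -3.19251825e-06]), 'tcp_pos': array([0.27625551, 0.56059881, 0.20197765]), 'eef_rot': array([ 1.59551207e-06,  2.26897810e-01,  9.73918571e-01, -2.39001538e-05]), 'contact_force': array([-0.09001632,  0.98961553,  0.99892212]), 'wrist_torque': array([0.04813204, 0.0291614 , 0.03764794]), 'gripper_force': 0.0, 'width': 0.0853176007590852}
```

```bash
python3 - <<'E'
from h import *
acc=[];kn=[];lip=[]
for n in("side","top"):
    im,W=cloud(n)
    m=models.masks_of(n,"cover")[0]["mask"]; p=W[m]; p=p[~np.isnan(p[:,0])]
    t=p[abs(p[:,2]-.078)<.006]; l=p[abs(p[:,2]-.048)<.006]; l=l[l[:,1]>.06]
    r=cv2.minAreaRect((t[:,:2]*1000).astype(np.float32)); print(n,"covertop",r,np.median(t[:,2]), "n",len(t))
    r=cv2.minAreaRect((l[:,:2]*1000).astype(np.float32)) if len(l)>5 else None; print("lip",r,np.median(l[:,2]) if len(l) else 0,len(l), l.max(0) if len(l) else 0)
    m=models.masks_of(n,"knife")[0]["mask"]; p=W[m]; p=p[~np.isnan(p[:,0])]; p=p[(p[:,2]>.004)&(p[:,2]<.03)]
    r=cv2.minAreaRect((p[:,:2]*1000).astype(np.float32)); print("knife",r)
    h=p[p[:,2]>.013]; r=cv2.minAreaRect((h[:,:2]*1000).astype(np.float32)); print("handle",r,np.median(h[:,2]),np.percentile(h,[2,98],axis=0).round(3))
    b=p[p[:,2]<.012]; print("blade",np.percentile(b,[2,98],axis=0).round(3))
    m=models.masks_of(n,"tin_clamp")[0]["mask"]; p=W[m]; p=p[~np.isnan(p[:,0])]; p=p[abs(p[:,2]-.016)<.004]
    r=cv2.minAreaRect((p[:,:2]*1000).astype(np.float32)); print("plate",r,cv2.boxPoints(r).round().tolist())
    k=cv2.resize(im[120:345,190:490],None,fx=2.5,fy=2.5) if n=="side" else cv2.resize(im[110:310,190:460],None,fx=2.8,fy=2.8)
    cv2.imwrite(f"pics/{n}1.png",k)
E
```

```text
side covertop ((463.314697265625, 11.716239929199219), (141.37371826171875, 51.780460357666016), 86.64170837402344) 0.07726868409783125 n 985
lip ((467.9665222167969, 88.37906646728516), (24.871248245239258, 50.78500747680664), 86.48155212402344) 0.04789603340239297 220 [0.49272488 0.10053522 0.05399471]
knife ((431.95379638671875, 183.79359436035156), (181.7022247314453, 24.471050262451172), 10.177654266357422)
handle ((390.3929748535156, 178.1303253173828), (96.30220031738281, 17.5377254486084), 9.34453010559082) 0.015225691871740298 [[0.346 0.167 0.013]
 [0.436 0.191 0.017]]
blade [[0.347 0.177 0.004]
 [0.517 0.207 0.012]]
plate ((527.6845703125, 0.33478546142578125), (145.07249450683594, 199.1663818359375), 86.72562408447266) [[424.0, -66.0], [623.0, -78.0], [631.0, 67.0], [432.0, 78.0]]
top covertop ((462.2489929199219, 12.766944885253906), (133.9772186279297, 51.75249481201172), 86.89972686767578) 0.07735902590884855 n 1041
lip ((466.2322082519531, 90.10256958007812), (14.220484733581543, 34.62350845336914), 86.11676025390625) 0.04743175262789791 69 [0.48341635 0.09765613 0.05227059]
knife ((430.1798400878906, 185.37261962890625), (174.77537536621094, 17.77707862854004), 10.025047302246094)
handle ((426.2440490722656, 183.77584838867188), (166.49057006835938, 15.632427215576172), 10.237811088562012) 0.015493489719815588 [[0.347 0.164 0.013]
 [0.479 0.193 0.02 ]]
blade [[0.363 0.168 0.005]
 [0.514 0.205 0.012]]
plate ((526.9739379882812, -1.957855224609375), (144.7517852783203, 200.05955505371094), 86.80493927001953) [[423.0, -69.0], [623.0, -80.0], [631.0, 65.0], [431.0, 76.0]]
```

View pics/side0.png

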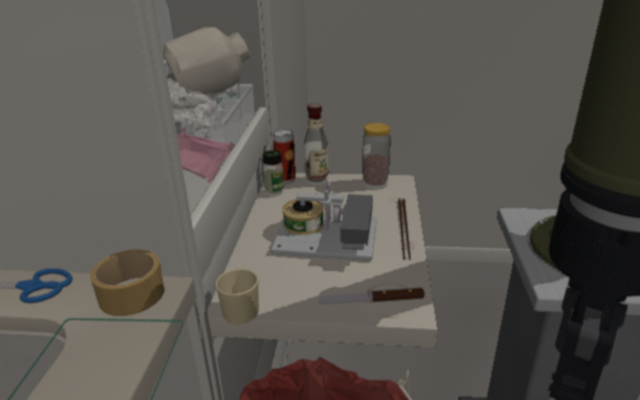

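View pics/top1.png

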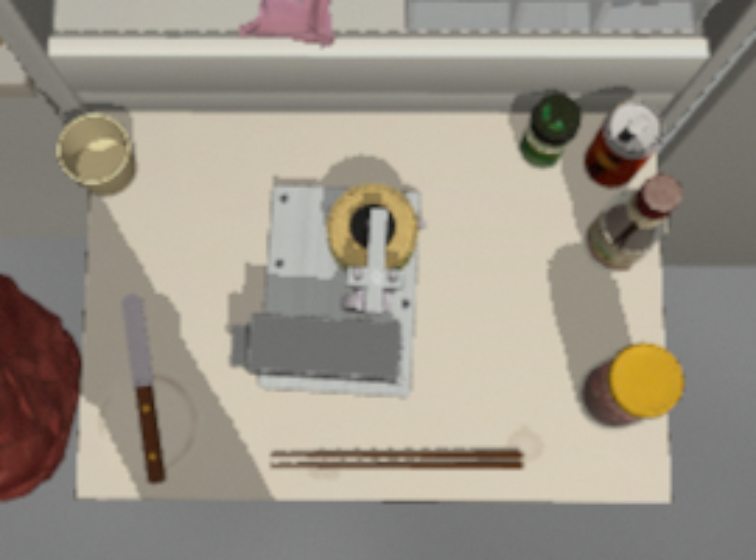

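```bash
cat >> h.py <<'E'
YAW=-1.57-0.057
X=np.array([np.cos(YAW),np.sin(YAW)]);Y=np.array([-X[1],X[0]])
O=np.array([.5175,.0023])
def cl(x,y,z): p=O+X*x/1000+Y*y/1000; return [float(p[0]),float(p[1]),z/1000]
def down(yaw):  # tool z down, tool x at yaw
    x=np.array([np.cos(yaw),np.sin(yaw),0]);z=np.array([0,0,-1.]);return quat(np.c_[x,np.cross(z,x),z])
KY=np.deg2rad(10.1); QK=down(KY+np.pi); QC=down(YAW+np.pi)
G=np.array([.416,.182])
GZ=.004 # TCP above knife underside
def knifeg(tipx,ztop): # TCP in clamp frame for blade tip x, blade-top z (mm)
    return cl(tipx-108,-55,ztop-9.3+GZ*1000)
def E(th): return 61-137*np.cos(th+.11), 30+137*np.sin(th+.11)
E
python3 - <<'E'
from h import *
for th in np.linspace(0,1.35,7):
    e=E(th); p=knifeg(e[0]+25,e[1]); print(round(th,2),np.round(p,3),ctrl.ik(p,QC) is not None)
print([ctrl.ik(p,QC) is not None for p in (knifeg(-130,32),cl(-50,-55,32),cl(35,-55,117))])
ctrl.movep([*G,.10],QK); ctrl.movel([*G,.004]); print(get_state()["contact_force"])
ctrl.close_gripper(60); s=get_state(); print(s["width"],s["gripper_force"],s["tcp_pos"])
ctrl.movel([*G,.12]); s=get_state(); print(s["width"],s["contact_force"],s["time"])
ctrl.movep(knifeg(-140,90),QC)
ctrl.movel(knifeg(-140,32)); print(get_state()["tcp_pos"],knifeg(-140,32),get_state()["time"])
for n in("side","top"):
    im,W=cloud(n); cv2.imwrite(f"pics/{n}2.png",cv2.resize(im[150:350,240:480],None,fx=3,fy=3) if n=="side" else cv2.resize(im[150:300,190:390],None,fx=3.5,fy=3.5))
    r=models.masks_of(n,"knife")
    if r:
        p=W[r[0]["mask"]];p=p[~np.isnan(p[:,0])]; q=np.c_[(p[:,:2]-O)@X,(p[:,:2]-O)@Y,p[:,2]]*1000
        q=q[(abs(q[:,2]-32)<15)]
        for a in range(-240,-120,15):
            b=q[(q[:,0]>a)&(q[:,0]<a+15)]
            if len(b): print(n,a,len(b),np.median(b,0).round(1))
        print(r[0]["p"],np.percentile(q,[1,99],axis=0).round(1).tolist())
E
```

```text
0.0 [0.471 0.163 0.04 ] True
0.22 [0.471 0.157 0.07 ] True
0.45 [0.47  0.143 0.097] True
0.68 [0.469 0.124 0.122] True
0.9 [0.468 0.1   0.141] True
1.12 [0.466 0.072 0.154] True
1.35 [0.465 0.042 0.161] True
[True, True, True]
[0.15831714 0.04948422 0.87684874]
0.0001436393765079098 0.0 [0.41595653 0.18198632 0.00399224]
3.892958881595044e-05 [-0.39846122  0.60980973 -0.38682815] 5.725
[0.47669887 0.25276382 0.02695154] [0.47651801941915706, 0.252997980182672, 0.026699999999999998] 7.6583
side -195 3 [-183.7  -93.4   17.5]
side -180 8 [-172.4 -123.4   17.2]
side -165 9 [-161.3 -162.3   17.2]
0.83 [[-186.1, -174.6, 17.0], [-157.7, -91.8, 18.4]]
top -195 3 [-182.1  -97.3   18.8]
top -180 13 [-171.6 -122.9   18.3]
top -165 17 [-162.1 -156.5   18.4]
0.74 [[-184.1, -182.0, 17.0], [-154.1, -92.3, 21.8]]
```

```bash
python3 - <<'E'
from h import *
print(get_state()["eef_rot"],QC,QK)
ctrl.ungrasp()
for n in("side","top"):
    im,W=cloud(n); cv2.imwrite(f"pics/{n}3.png",cv2.resize(im[150:350,240:480],None,fx=3,fy=3) if n=="side" else cv2.resize(im[150:300,190:390],None,fx=3.5,fy=3.5))
    p=W[models.masks_of(n,"knife")[0]["mask"]];p=p[~np.isnan(p[:,0])];p=p[(p[:,2]>.003)&(p[:,2]<.03)]
    print(n,cv2.minAreaRect((p[:,:2]*1000).astype(np.float32)),np.percentile(p,[1,99],axis=0).round(3).tolist())
E
```

```text
[2.14489349e-04 7.26710232e-01 6.86943459e-01 9.36458753e-04] [0.0, 0.7266959777040214, 0.686959209843493, 0.0] [0.0, -0.0880250533245035, 0.9961182610449517, 0.0]
side ((431.50921630859375, 185.48373413085938), (182.46414184570312, 23.26112937927246), 9.260010719299316) [[0.344, 0.167, 0.004], [0.519, 0.208, 0.017]]
top ((430.2930603027344, 185.2825469970703), (179.67288208007812, 20.38880729675293), 9.091207504272461) [[0.345, 0.164, 0.004], [0.516, 0.205, 0.02]]
```

View pics/side3.png

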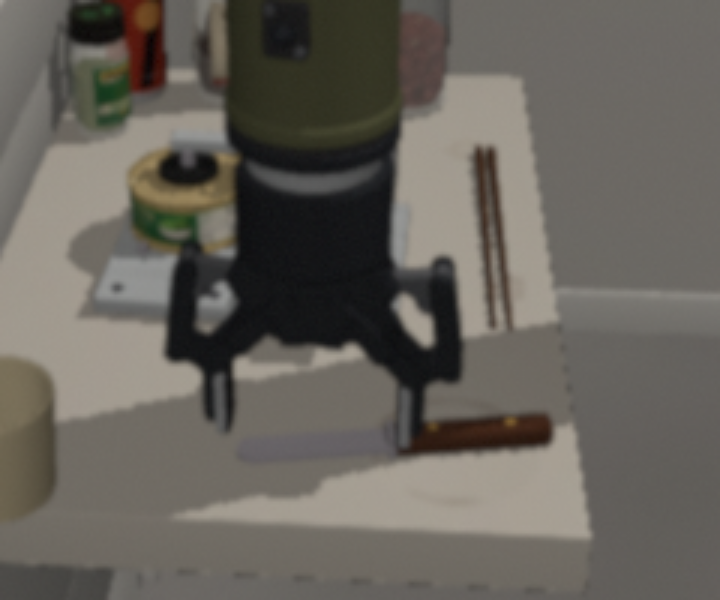

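```bash
sed -i 's/^KY=.*/KY=np.deg2rad(9.4); QK=down(KY+np.pi); QC=down(YAW+np.pi)/' h.py; python3 - <<'E'
from h import *
s=get_state(); p=s["tcp_pos"]; ctrl.movel([p[0],p[1],.10]); ctrl.movep([*G,.06],QK); ctrl.movel([*G,.002])
print(get_state()["contact_force"],get_state()["tcp_pos"])
im,_=vision.grab_frame("side"); A=cv2.resize(im[220:320,310:450],None,fx=4,fy=4)[:300]
ctrl.close_gripper(20); s=get_state(); print(s["width"],s["gripper_force"],s["contact_force"],s["time"])
im,_=vision.grab_frame("side"); B=cv2.resize(im[220:320,310:450],None,fx=4,fy=4)
A=cv2.resize(A,None,fx=.7,fy=.7)
cv2.imwrite("pics/g4.png",np.hstack([cv2.resize(A,(390,300)),cv2.resize(B,(400,300))]))
E
```

```text
[ 0.41643016  0.71611554 -0.20365725] [0.41591425 0.18228364 0.00207544]
0.00015289450689656055 0.0 [ 0.11162402 -0.61094069  0.17504075] 12.1583
```

View pics/g4.png

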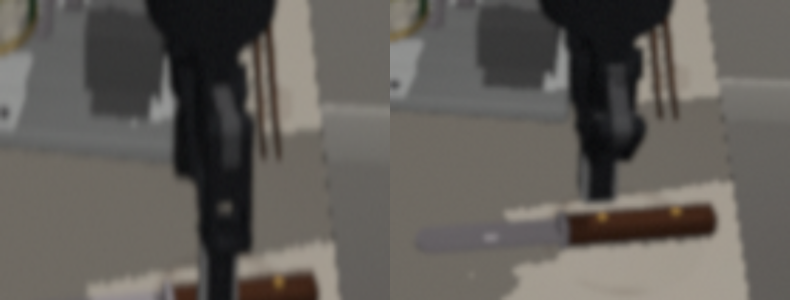

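```bash
python3 - <<'E'
from h import *
def proj(n,P):
    c=vision.camera_info(n);K,R,t=[np.array(c[k],float) for k in("mtx","R","t")]
    q=K@(R@np.array(P)+t.reshape(3));return (q[:2]/q[2]).round(1)
for P in([.416,.182,.002],[.416,.182,.016],[.416,.182,.03]): print(P,proj("side",P),proj("top",P))
im,W=cloud("side")
for r in range(262,302,3): print(r,W[r,383].round(3),im[r,383])
p=W[(abs(W[...,0]-.416)<.03)&(W[...,1]>.1)&(W[...,1]<.175)&(W[...,2]>.01)&(W[...,2]<.08)]
print(len(p)); 
for z in range(10,80,6):
    b=p[abs(p[:,2]*1000-z)<3]
    if len(b): print(z,len(b),np.median(b,0).round(3),b.min(0).round(3),b.max(0).round(3))
s=get_state();print(s["tcp_pos"],s["eef_rot"])
cv2.imwrite("pics/s5.png",cv2.resize(im[200:330,300:460],None,fx=4.5,fy=4.5))
it,_=vision.grab_frame("top"); print(models.recognise("top","knife"))
cv2.imwrite("pics/t5.png",cv2.resize(it[190:310,190:350],None,fx=4.5,fy=4.5))
E
```

```text
[0.416, 0.182, 0.002] [380.7 298.1] [241.7 254.1]
[0.416, 0.182, 0.016] [381.  291.7] [240.8 253.7]
[0.416, 0.182, 0.03] [381.3 285.2] [239.9 253.2]
262 [0.417 0.243 0.122] [24 22 22]
265 [0.417 0.246 0.119] [18 15 15]
268 [0.416 0.237 0.107] [14 16 15]
271 [0.416 0.225 0.092] [16 15 14]
274 [0.414 0.195 0.064] [22 21 18]
277 [0.414 0.196 0.058] [21 21 19]
280 [0.414 0.197 0.053] [23 19 20]
283 [0.414 0.193 0.044] [20 18 18]
286 [0.413 0.193 0.038] [54 54 55]
289 [0.412 0.156 0.001] [129 140 148]
292 [0.413 0.183 0.016] [ 48  91 122]
295 [0.412 0.186 0.012] [23 36 60]
298 [0.412 0.188 0.007] [18 27 45]
301 [ 0.412  0.186 -0.001] [84 92 99]
11
16 10 [0.393 0.172 0.014] [0.387 0.17  0.013] [0.4   0.174 0.016]
76 1 [0.431 0.157 0.076] [0.431 0.157 0.076] [0.431 0.157 0.076]
[0.41595087 0.18200401 0.00197058] [-4.50687166e-05 -8.19735539e-02  9.96634504e-01 -1.33011713e-05]
[{'point': [238.9, 221.3], 'p': 0.54}]
```

View pics/s5.png

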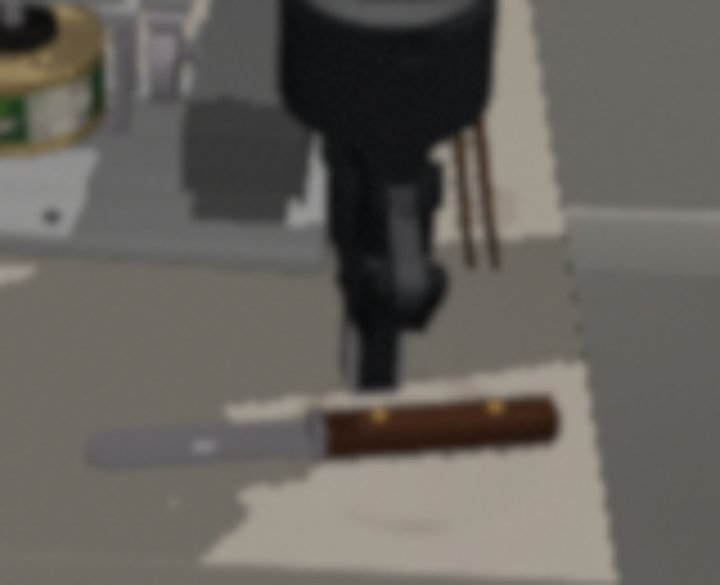

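```bash
python3 - <<'E'
from h import *
ctrl.movel([*G,.12])
for n in("side","top"):
    im,W=cloud(n)
    m=(abs(W[...,0]-.416)<.02)&(abs(W[...,1]-.188)<.03)&(W[...,2]>.06)&(W[...,2]<.2)
    p=W[m]; print(n,len(p),np.percentile(p[:,2],[0,1,3,5,10]).round(3))
    for z in range(100,190,8):
        b=p[abs(p[:,2]*1000-z)<4]
        if len(b)>2: print(z,len(b),np.median(b,0).round(3),b.min(0).round(3),b.max(0).round(3))
print(get_state()["tcp_pos"],ctrl.pinch_z,get_state()["time"])
E
```

```text
side 352 [0.147 0.149 0.15  0.151 0.155]
148 22 [0.413 0.188 0.15 ] [0.405 0.185 0.147] [0.424 0.191 0.152]
156 47 [0.418 0.191 0.157] [0.403 0.182 0.152] [0.425 0.198 0.16 ]
164 67 [0.415 0.193 0.164] [0.404 0.18  0.16 ] [0.426 0.197 0.168]
172 68 [0.415 0.193 0.172] [0.403 0.177 0.168] [0.426 0.199 0.176]
180 63 [0.415 0.193 0.179] [0.403 0.177 0.176] [0.426 0.198 0.184]
188 16 [0.423 0.194 0.186] [0.407 0.175 0.184] [0.428 0.206 0.192]
top 1 [0.163 0.163 0.163 0.163 0.163]
[0.41542767 0.1817016  0.11912407] -0.0187 13.3917
```

```bash
cat >> h.py <<'E'
TO=.029 # real tips lie this far above the reported TCP (measured)
def knifeg(tipx,ztop): return cl(tipx-108,-55,ztop-9.3+(GZ-TO)*1000)
E
python3 - <<'E'
from h import *
ctrl.ungrasp(); ctrl.movel([*G,.0]); f0=get_state()["contact_force"]
for z in(-.01,-.018,-.024):
    ctrl.movel([*G,z]); f=get_state()["contact_force"]-f0; print(z,f.round(2),get_state()["tcp_pos"][2])
    if abs(f[2])>4: break
ctrl.close_gripper(60); s=get_state(); print(s["width"],s["gripper_force"],s["contact_force"],s["time"])
if s["width"]>.01:
    ctrl.movel([*G,.10]); s=get_state(); print(s["width"],s["gripper_force"],s["tcp_pos"],s["time"])
E
```

```text
-0.01 [-0.16  0.01  0.16] -0.009635165742970991
-0.018 [0.16 0.82 0.48] -0.017881583204963462
-0.024 [ 0.    1.21 -1.07] -0.024081979171827
0.014208879970588527 58.96937370300293 [-0.93759891 -0.26038262  5.04269227] 16.5167
0.014063829305531076 58.56152594089508 [0.41553909 0.18168677 0.09933517] 17.4917
```

```bash
sed -i 's/^GZ=.004/GZ=.005/' h.py; cat >> h.py <<'E'
def meas(n,tgt="knife"):
    im,W=cloud(n); r=models.masks_of(n,tgt)
    if not r: return im,None
    p=W[r[0]["mask"]];p=p[~np.isnan(p[:,0])]
    return im,np.c_[(p[:,:2]-O)@X,(p[:,:2]-O)@Y,p[:,2]]*1000
E
python3 - <<'E'
from h import *
ctrl.movep(knifeg(-140,95),QC)
ctrl.movel(knifeg(-140,33)); print(get_state()["tcp_pos"],knifeg(-140,33),get_state()["time"])
for n in("side","top"):
    im,q=meas(n); cv2.imwrite(f"pics/{n}6.png",cv2.resize(im[170:330,280:480],None,fx=4,fy=3.6) if n=="side" else cv2.resize(im[170:300,190:350],None,fx=4,fy=4))
    if q is None: continue
    q=q[(q[:,2]<70)&(q[:,2]>10)&(abs(q[:,1]+55)<30)]
    for a in range(-330,-120,15):
        b=q[(q[:,0]>a)&(q[:,0]<a+15)]
        if len(b): print(n,a,len(b),np.median(b,0).round(1),np.ptp(b[:,1]).round(1))
    if len(q): print(np.percentile(q,[1,99],axis=0).round(1).tolist())
E
```

```text
[ 4.76765710e-01  2.52790966e-01 -1.66215737e-05] [0.47651801941915706, 0.252997980182672, -0.00030000000000000073] 19.4167
side -330 104 [-320.8  -56.9   35.3] 14.8
side -315 84 [-307.2  -57.    38.7] 15.7
side -300 79 [-292.   -56.7   38.7] 16.1
side -285 72 [-278.1  -56.9   38.8] 15.9
side -270 73 [-262.6  -56.7   38.9] 16.0
side -255 41 [-246.8  -56.4   38.7] 11.0
side -240 44 [-232.7  -54.1   39.1] 11.1
side -225 22 [-214.2  -53.    32.6] 11.4
side -210 43 [-203.6  -52.4   32.5] 12.0
side -195 38 [-188.1  -51.6   32.2] 10.7
side -180 20 [-175.3  -49.6   32. ] 9.3
[[-322.7, -64.0, 27.1], [-173.4, -46.4, 41.1]]
top -255 7 [-240.6  -55.6   39.1] 10.0
top -240 41 [-231.4  -57.6   39.7] 16.7
top -225 43 [-216.9  -55.9   34. ] 19.5
top -210 45 [-202.5  -57.4   33.5] 19.9
top -195 42 [-188.3  -56.9   33. ] 19.0
top -180 43 [-172.4  -55.5   32.5] 19.7
top -165 44 [-157.4  -57.1   32.7] 19.1
top -150 23 [-146.   -56.7   33.6] 18.3
[[-240.7, -66.6, 28.1], [-143.0, -46.6, 42.4]]
```

View pics/side6.png

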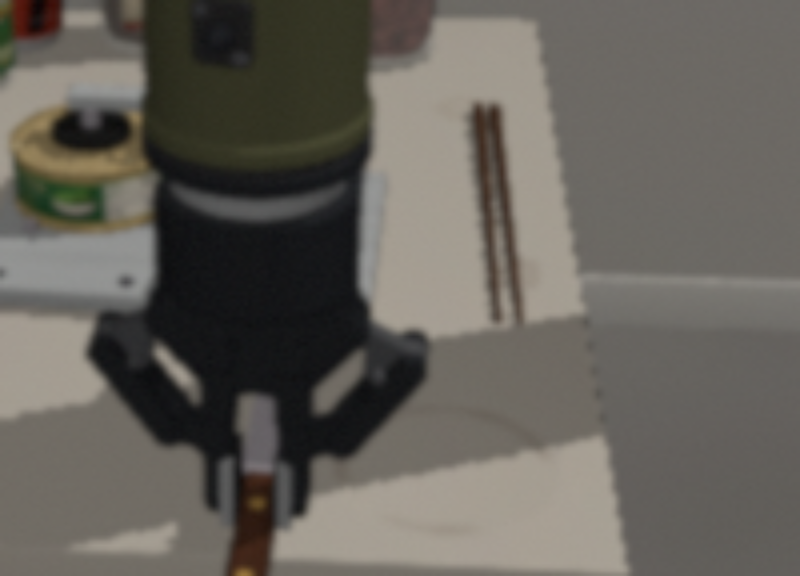

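View pics/top6.png

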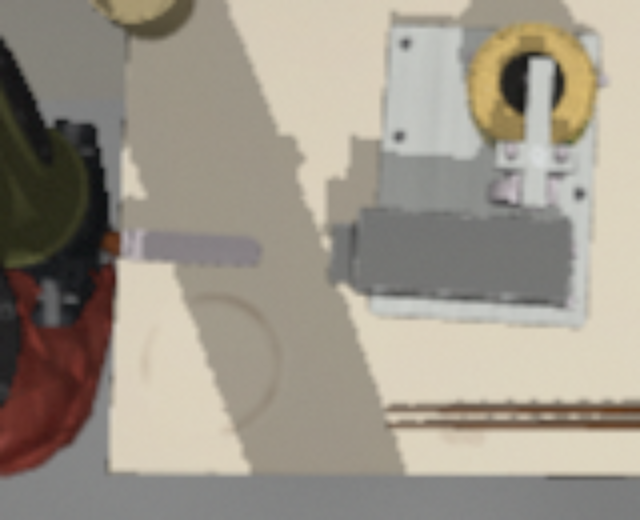

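```bash
python3 - <<'E'
from h import *
f0=get_state()["contact_force"]
def st(l): s=get_state(); print(l,(s["contact_force"]-f0).round(2),round(s["time"],2),round(s["width"],4))
ctrl.movel(knifeg(-95,33)); st("at lip")
ctrl.movel(knifeg(-49,33)); st("in")
for th in np.linspace(.0,.6,3):
    e=E(th); ctrl.movel(knifeg(e[0]+26,e[1]),max_speed=.1); st(th)
im,q=meas("side","cover"); print(None if q is None else np.percentile(q,[2,50,98],axis=0).round())
cv2.imwrite("pics/side7.png",cv2.resize(im[100:330,260:480],None,fx=2.6,fy=2.6))
im,q=meas("top","cover"); print(None if q is None else np.percentile(q,[2,50,98],axis=0).round())
E
```

```text
at lip [-0.49  0.34  0.67] 20.07 0.0141
in [-0.72  0.95  0.39] 20.52 0.0144
0.0 [-0.48  2.95 -1.26] 20.79 0.0138
0.3 [-0.81  0.89 -3.66] 21.35 0.0135
0.6 [ 0.08  2.52 -0.83] 21.91 0.0141
[[-57. -80. 116.]
 [-34. -53. 129.]
 [  6. -40. 140.]]
[[-54. -81.  69.]
 [ 16. -57. 115.]
 [ 85. -31. 144.]]
```

View pics/side7.png

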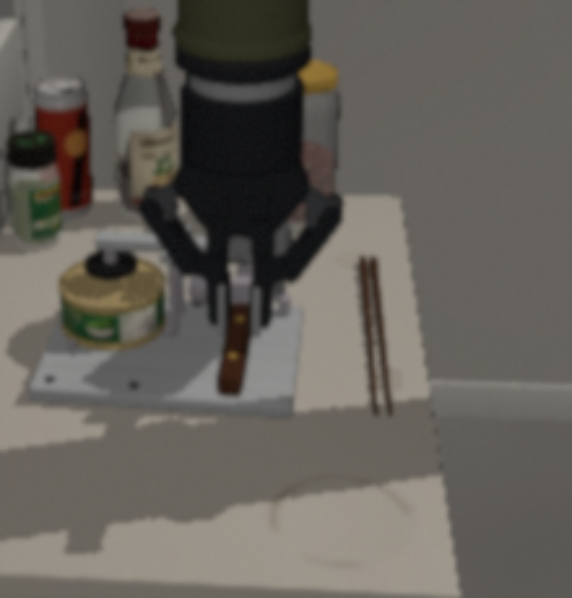

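```bash
python3 - <<'E'
from h import *
def st(l): s=get_state(); print(l,(s["contact_force"]).round(2),round(s["time"],2),round(s["width"],4))
for th in (.8,1.0,1.15,1.3):
    e=E(th); ctrl.movel(knifeg(e[0]+26,e[1]),max_speed=.1); st(th)
ctrl.movel(knifeg(90,167),max_speed=.1); st("push")
ctrl.pause(.5)
ctrl.movel(knifeg(-120,167),max_speed=.25); st("out")
for n in("side","top"):
    im,q=meas(n,"cover"); print(None if q is None else np.percentile(q,[2,50,98],axis=0).round())
    im,q=meas(n,"knife"); 
    if q is not None: 
        for a in range(-310,-100,30):
            b=q[(q[:,0]>a)&(q[:,0]<a+30)]
            if len(b): print(n,a,np.median(b,0).round(1))
E
```

```text
0.8 [ 0.5   2.76 -1.33] 22.53 0.0141
1.0 [ 0.1  -0.86 -2.55] 22.96 0.0138
1.15 [ 1.    0.41 -4.15] 23.32 0.014
1.3 [-0.36 -0.27 -4.8 ] 23.68 0.0144
push [-0.29  1.02 -6.49] 24.07 0.0139
out [ 0.42  0.65 -0.75] 25.57 0.0139
[[-75. -78.  83.]
 [-50. -40. 110.]
 [ 57. -30. 124.]]
side -310 [-298.8  -56.6  179.6]
side -280 [-265.3  -57.3  177.8]
side -250 [-237.5  -57.4  173.6]
side -220 [-212.6  -53.3  170.4]
side -190 [-177.8  -51.3  158.1]
side -160 [-146.   -50.5  153.1]
side -130 [-126.2  -49.3  150.5]
[[-88. -81.  21.]
 [ -9. -56.  77.]
 [ 61. -29.  81.]]
top -250 [-221.6  -56.6  169.1]
top -220 [-203.4  -57.8  163.2]
top -190 [-175.9  -56.9  157.5]
top -160 [-146.   -56.7  152.6]
top -130 [-127.7  -57.2  149.9]
```

```bash
cat >> h.py <<'E'
PH=.155
def kp(tipx,ztop,ph=None,dz=0): # TCP pose for a level blade with the tool pitched to undo the slip
    ph=PH if ph is None else ph
    M=Ro.from_rotvec(-ph*np.array([Y[0],Y[1],0])).as_matrix()
    xt=-np.array([X[0],X[1],0]);z=np.array([0,0,-1.]);R0=np.c_[xt,np.cross(z,xt),z]
    R=M@R0; P=np.array(cl(tipx-108,-55,ztop-1.3)); return (P+R[:,2]*.032).tolist(),quat(R)
def prof(lo,hi):
    for n in("side","top"):
        im,q=meas(n)
        if q is None: print(n,None);continue
        q=q[(q[:,2]<hi)&(q[:,2]>lo)&(abs(q[:,1]+55)<30)]
        for a in range(-335,-110,15):
            b=q[(q[:,0]>a)&(q[:,0]<a+15)]
            if len(b)>4: print(n,a,np.median(b,0).round(1))
E
python3 - <<'E'
from h import *
ctrl.close_gripper(110)
ctrl.movep(*kp(-140,90)); p,q=kp(-140,33); ctrl.movel(p); print(get_state()["time"],get_state()["tcp_pos"]-p)
prof(10,70)
im,q=meas("side","cover");print(np.percentile(q,[2,50,98],axis=0).round() if q is not None else None)
im,q=meas("top","cover");print(np.percentile(q,[2,50,98],axis=0).round() if q is not None else None)
E
```

```text
27.1333 [ 0.00103567 -0.0005785   0.00130031]
side -335 [-323.4  -55.6   34.9]
side -320 [-312.5  -56.    38.7]
side -305 [-298.   -56.1   38.6]
side -290 [-283.2  -55.9   38.7]
side -275 [-268.2  -56.3   38.8]
side -260 [-253.4  -55.    39.1]
side -245 [-238.3  -54.    39.4]
side -230 [-218.8  -52.4   33.5]
side -215 [-207.2  -51.    32.7]
side -200 [-192.   -49.5   32.6]
top -260 [-250.8  -53.9   38.7]
top -245 [-237.8  -55.3   38.9]
top -230 [-222.8  -56.3   33.1]
top -215 [-207.7  -56.7   32.2]
top -200 [-192.2  -56.7   32.9]
top -185 [-177.8  -55.9   33.8]
top -170 [-162.2  -57.2   33.3]
top -155 [-149.9  -57.1   33.2]
None
[[-89. -81.  17.]
 [-12. -56.  77.]
 [ 59. -27.  82.]]
```

```bash
python3 - <<'E'
from h import *
f0=get_state()["contact_force"]
def st(l): s=get_state(); print(l,(s["contact_force"]-f0).round(2),round(s["time"],2),round(s["width"],4))
def go(x,z,v=.1): ctrl.movel(kp(x,z)[0],max_speed=v); st((round(x),round(z)))
go(-95,33,.15); go(-46,33)
for th in (.0,.25,.5,.75):
    e=E(th); go(e[0]+28,e[1]-(0 if th<.6 else 2))
go(20,136); go(60,137)
im,q=meas("side","cover"); print(np.percentile(q,[2,50,98],axis=0).round() if q is not None else None)
go(90,137); go(115,137)
im,q=meas("top","cover"); print(np.percentile(q,[2,50,98],axis=0).round() if q is not None else None)
cv2.imwrite("pics/top8.png",cv2.resize(im[150:300,190:390],None,fx=3.5,fy=3.5))
im,q=meas("side","cover"); print(np.percentile(q,[2,50,98],axis=0).round() if q is not None else None)
E
```

```text
(-95, 33) [-0.25  0.18 -0.48] 27.98 0.0121
(-46, 33) [ 0.38  0.02 -0.11] 28.62 0.0127
(-47, 45) [ 0.72 -0.03 -1.37] 28.9 0.0123
(-39, 78) [ 0.22  0.15 -2.51] 29.39 0.0122
(-23, 108) [ 0.16 -1.27 -3.44] 29.88 0.0121
(0, 132) [ 0.65  2.13 -0.11] 30.36 0.0124
(20, 136) [1.62 1.75 1.99] 30.72 0.0121
(60, 137) [-0.36  2.7   1.57] 31.27 0.0122
[[ 19. -81.   0.]
 [ 82. -72.  56.]
 [148. -59. 164.]]
(90, 137) [-0.84 -0.36  5.47] 31.82 0.0126
(115, 137) [-0.91 -0.4   6.72] 32.22 0.0121
[[ 71. -81.  21.]
 [113. -62. 151.]
 [138. -31. 176.]]
[[ 76. -81.  22.]
 [112. -69.  60.]
 [135. -29. 153.]]
```

View pics/top8.png

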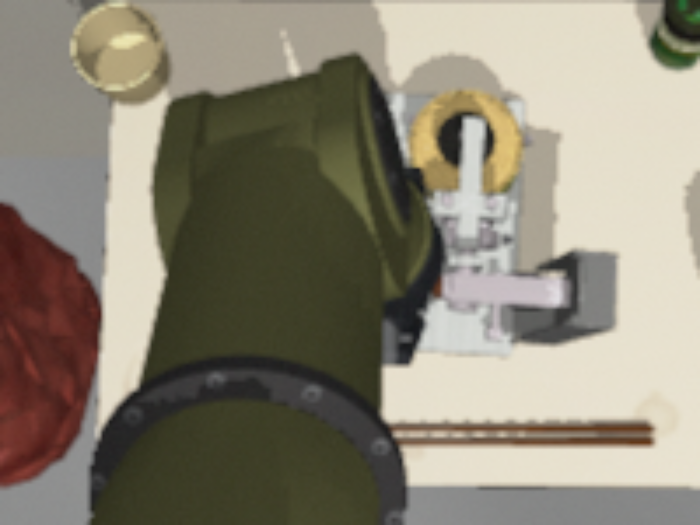

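```bash
python3 - <<'E'
from h import *
ctrl.movel(kp(60,137)[0],max_speed=.15); ctrl.movel(kp(-125,137)[0],max_speed=.25)
prof(90,200)
for n in("side","top"):
    im,q=meas(n,"cover"); print(np.percentile(q,[2,50,98],axis=0).round() if q is not None else None)
print(get_state()["time"])
E
```

```text
side -305 [-301.1  -58.1  131.2]
side -290 [-282.3  -58.5  135. ]
side -275 [-267.3  -58.2  137.1]
side -260 [-251.9  -58.9  139.3]
side -245 [-239.3  -55.3  141.7]
side -230 [-222.7  -55.4  143.1]
side -215 [-212.6  -53.5  144.8]
side -200 [-191.3  -52.2  140.3]
side -185 [-177.7  -50.2  141.9]
side -170 [-163.2  -49.1  143.9]
top -245 [-237.2  -55.   142.6]
top -230 [-222.   -56.7  143.2]
top -215 [-207.8  -57.4  141.7]
top -200 [-192.9  -55.7  139.6]
top -185 [-177.7  -54.   141.6]
top -170 [-162.5  -55.3  143.8]
top -155 [-148.   -55.   145.7]
top -140 [-132.8  -54.7  147.7]
top -125 [-123.4  -54.2  149.5]
None
[[ 67. -81.  20.]
 [109. -57. 101.]
 [136. -32. 175.]]
34.225
```

```bash
python3 - <<'E'
from h import *
ctrl.movep([*G,.05],QK)
M=Ro.from_rotvec(-.02*np.array([-np.sin(KY),np.cos(KY),0])).as_matrix()
w=np.roll(QK,-1); R=M@Ro.from_quat(w).as_matrix(); q=quat(R)
ctrl.movep([*G,.02],q); ctrl.movel([*G,-.015]); f0=get_state()["contact_force"]
for z in(-.019,-.021,-.023,-.0245):
    ctrl.movel([*G,z]); f=get_state()["contact_force"]-f0; print(z,f.round(2))
    if f[2]>3: break
ctrl.ungrasp(); ctrl.movel([*G,.06]); 
ctrl.movel([*G,.16],max_speed=.25); print(get_state()["time"],get_state()["width"])
for n in("side","top"):
    im,W=cloud(n)
    p=W[models.masks_of(n,"knife")[0]["mask"]];p=p[~np.isnan(p[:,0])];p=p[(p[:,2]>.003)&(p[:,2]<.05)]
    print(n,cv2.minAreaRect((p[:,:2]*1000).astype(np.float32)),np.percentile(p,[1,50,99],axis=0).round(3).tolist())
    im,q=meas(n,"cover"); print(np.percentile(q,[2,50,98],axis=0).round() if q is not None else None)
    for k in("lever_knob","lever"):
        im,q=meas(n,k); 
        if q is not None: print(n,k,len(q),np.percentile(q,[2,50,98],axis=0).round(1).tolist(), models.recognise(n,k)[:2])
    cv2.imwrite(f"pics/{n}9.png",cv2.resize(im[150:350,240:440],None,fx=3,fy=3) if n=="side" else cv2.resize(im[150:300,190:390],None,fx=3.5,fy=3.5))
E
```

```text
-0.019 [-0.09  1.01 -1.05]
-0.021 [ 1.25  0.9  -0.25]
-0.023 [-1.21  0.69  1.66]
-0.0245 [-3.29  0.24 25.2 ]
39.2333 0.08521397920870669
side ((433.15863037109375, 185.0857391357422), (178.46966552734375, 23.551076889038086), 5.7120184898376465) [[0.346, 0.175, 0.004], [0.424, 0.188, 0.01], [0.519, 0.202, 0.017]]
[[ 83. -80.  22.]
 [116. -54.  92.]
 [136. -29. 173.]]
side lever_knob 467 [[-60.3, -65.4, 25.7], [8.0, -50.1, 53.8], [39.3, -4.8, 65.3]] [{'point': [357.4, 217.2], 'p': 0.96}]
side lever 438 [[-61.1, -65.7, 15.7], [7.9, -51.0, 53.9], [53.8, -5.9, 64.4]] [{'point': [355.5, 217.0], 'p': 0.95}]
top ((446.9512634277344, 186.9623565673828), (149.25863647460938, 20.293094635009766), 5.577148914337158) [[0.377, 0.173, 0.004], [0.475, 0.186, 0.01], [0.521, 0.203, 0.02]]
[[ 67. -81.   0.]
 [108. -56.  96.]
 [137. -30. 175.]]
top lever_knob 275 [[-57.6, -65.1, 14.5], [-1.1, -54.5, 55.8], [42.8, -12.2, 65.1]] [{'point': [304.0, 233.6], 'p': 0.75}]
top lever 303 [[-57.9, -66.7, 16.6], [1.6, -53.9, 56.0], [43.0, -9.3, 65.8]] [{'point': [311.1, 237.5], 'p': 0.84}]
```

View pics/side9.png

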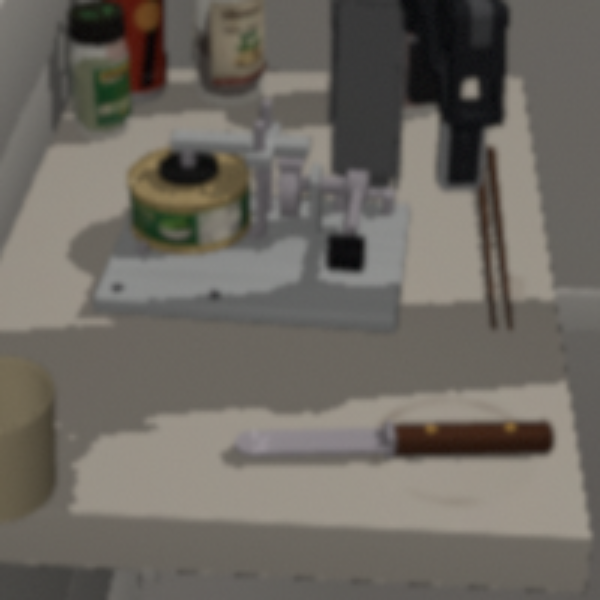

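```bash
cat >> h.py <<'E'
def lv(th,r=85): return cl(35-r*np.cos(th),-55,50+r*np.sin(th)-.0187*1000-TO*1000)
E
python3 - <<'E'
from h import *
p=lv(0); a=list(p); a[2]=.09
ctrl.movep(a,QC); ctrl.movel(p); print(get_state()["contact_force"].round(2))
ctrl.close_gripper(40); s=get_state(); print(s["width"],s["gripper_force"],s["contact_force"].round(2),s["time"])
if abs(s["width"]-.024)<.004:
    for th in (.2,.4,.6):
        ctrl.movel(lv(th),max_speed=.08); s=get_state(); print(th,s["contact_force"].round(2),s["wrist_torque"].round(2),round(s["width"],4))
im,q=meas("side","lever_knob"); print(np.percentile(q,[2,50,98],axis=0).round(1).tolist() if q is not None else None)
cv2.imwrite("pics/side10.png",cv2.resize(im[100:300,260:460],None,fx=3,fy=3))
print(get_state()["time"])
E
```

```text
[ 1.11 -0.14 -0.73]
0.023290721307575528 45.31560301780701 [ 4.67 -0.7   2.6 ] 42.7167
0.2 [ 6.22 -1.34 -1.18] [-0.34 -1.18  0.05] 0.0229
0.4 [ 5.5  -0.96 -2.49] [-0.36 -1.25  0.01] 0.0233
0.6 [ 6.35 -0.61 -1.93] [-0.27 -1.25  0.04] 0.0232
[[-48.7, -65.5, 45.6], [-37.4, -46.5, 90.9], [39.0, -4.5, 106.3]]
43.8917
```

View pics/side10.png

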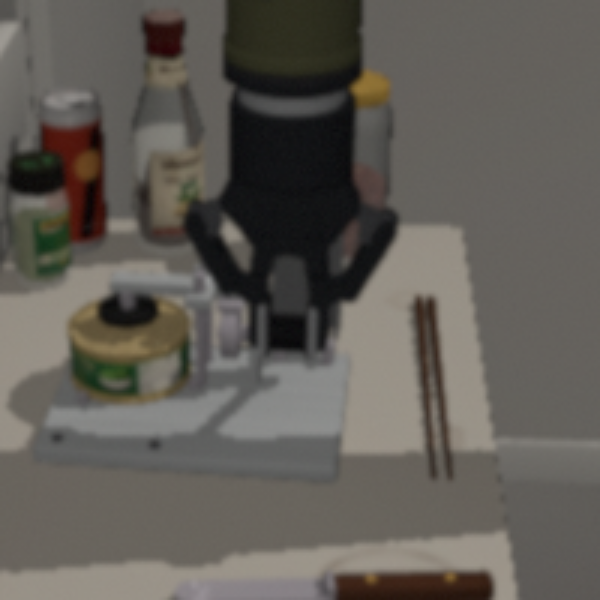

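```bash
python3 - <<'E'
from h import *
for th in (.8,1.0,1.2,1.4,1.571):
    ctrl.movel(lv(th),max_speed=.08); s=get_state(); print(th,s["contact_force"].round(2),s["wrist_torque"].round(2),round(s["width"],4))
ctrl.pause(.5)
for n in ("side","top"):
    im,q=meas(n,"lever_knob")
    if q is not None:
        print(n,np.percentile(q,[2,50,98],axis=0).round(1).tolist())
        for z in range(60,155,10):
            b=q[(abs(q[:,2]-z)<5)&(abs(q[:,1]+55)<14)]
            if len(b)>2: print(z,len(b),np.median(b,0).round(1))
    if n=="side": cv2.imwrite("pics/side11.png",cv2.resize(im[100:300,260:460],None,fx=3,fy=3))
    im,q=meas(n,"cover"); print(np.percentile(q,[2,50,98],axis=0).round() if q is not None else None)
print(get_state()["time"],get_state()["tcp_pos"],lv(1.571))
E
```

```text
0.8 [ 7.06  0.4  -2.4 ] [ 0.02 -1.21 -0.03] 0.0228
1.0 [ 5.72  2.9  -1.34] [ 0.36 -1.23 -0.04] 0.0234
1.2 [5.72 2.81 0.51] [ 0.75 -1.16 -0.1 ] 0.0234
1.4 [4.79 4.59 3.31] [ 1.08 -1.07  0.09] 0.0233
1.571 [4.89 4.85 6.04] [ 1.2  -0.88  0.  ] 0.0233
side [[11.6, -64.3, 45.2], [23.8, -52.3, 77.8], [38.7, -5.6, 145.0]]
60 36 [ 30.9 -55.8  58. ]
70 21 [ 30.7 -55.6  70.8]
80 20 [ 28.8 -55.9  80. ]
90 18 [ 26.9 -55.9  88.8]
100 22 [ 24.8 -55.8  99.8]
110 20 [ 22.4 -55.9 110.6]
120 17 [ 19.4 -55.9 119.1]
130 43 [ 12.9 -56.3 130.9]
140 84 [ 15.4 -54.3 141.2]
150 7 [ 21.7 -51.6 145.4]
[[ 78. -81.  21.]
 [114. -56.  63.]
 [135. -29. 143.]]
[[110. -81. 142.]
 [125. -55. 154.]
 [138. -30. 178.]]
46.5583 [ 0.46274525 -0.02770997  0.08822604] [0.4606197800105156, -0.029572444669697013, np.float64(0.08729999823698209)]
```

View pics/side11.png

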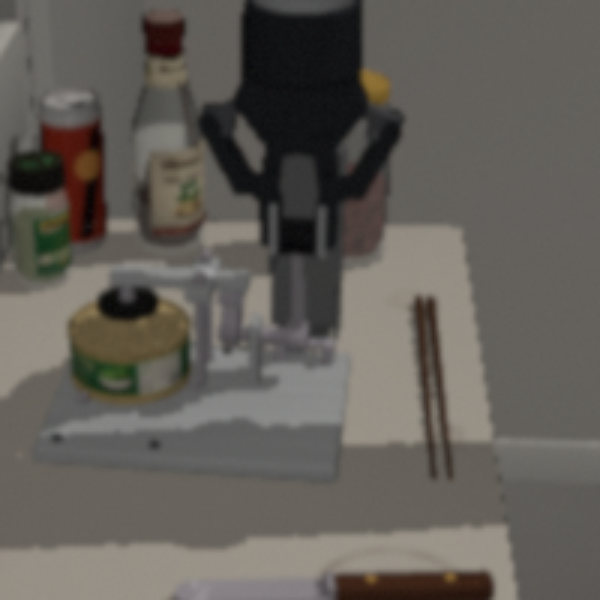

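```bash
python3 - <<'E'
from h import *
def slope():
    for n in ("side","side"):
        im,q=meas(n,"lever_knob"); b=q[(q[:,2]>66)&(q[:,2]<120)&(abs(q[:,1]+55)<10)]
        print(len(b),np.polyfit(b[:,2],b[:,0],1).round(3))
slope()
p=get_state()["tcp_pos"]; t=np.array(p)+[X[0]*.018,X[1]*.018,.001]
ctrl.movel(t.tolist(),max_speed=.04); ctrl.pause(.6); s=get_state()
print(s["contact_force"].round(2),s["width"],s["gripper_force"],s["time"]); slope()
E
```

```text
100 [-0.173 42.69 ]
109 [-0.311 57.778]
[ 3.34  6.52 -5.24] 0.022923366847889478 39.918689131736755 47.9167
120 [-0.054 39.225]
119 [ 0.044 31.796]
```

```bash
python3 - <<'E'
from h import *
v=[]
for i in range(6):
    im,q=meas("side","lever_knob"); b=q[(q[:,2]>62)&(q[:,2]<120)&(abs(q[:,1]+55)<10)]; v.append(np.polyfit(b[:,2],b[:,0],1)[0])
print(np.round(v,3),np.median(v))
im,q=meas("top","cover"); print(np.percentile(q,[2,50,98],axis=0).round())
s=get_state();print(s["time"],s["qd"].round(4))
if abs(np.median(v))<.12: ctrl.pause(.5); print(ticket.close_job())
E
```

```text
Traceback (most recent call last):
TypeError: 'NoneType' object is not subscriptable
```

```bash
python3 - <<'E'
from h import *
v=[]
for i in range(8):
    im,q=meas("side","lever_knob")
    if q is None: continue
    b=q[(q[:,2]>62)&(q[:,2]<120)&(abs(q[:,1]+55)<10)]
    if len(b)>40: v.append(np.polyfit(b[:,2],b[:,0],1)[0])
print(np.round(v,3),np.median(v))
im,q=meas("top","cover"); print(np.percentile(q,[2,50,98],axis=0).round() if q is not None else None)
s=get_state();print(s["time"],s["qd"].round(4),s["gripper_force"])
if len(v)>2 and abs(np.median(v))<.12: ctrl.pause(.3); print(ticket.close_job())
E
```

```text
[-0.145  0.011 -0.021 -0.02  -0.183 -0.036 -0.018  0.148] -0.02029650982703573
[[234. 125.  18.]
 [253. 140. 123.]
 [279. 173. 133.]]
49.6167 [ 0.0012 -0.0006 -0.0017 -0.0009  0.      0.0002  0.0016] 39.919264912605286
the job is handed in; nothing more can be done
None
```

The job is handed in at about 50 s of the 67 s allowed. At hand-in the lever was held upright within about 1 degree by camera measurement, and the knife lay flat and released. The cover stood open in the last good view; my final cover check picked up the wrong object. It took two attempts to open the cover, because the knife slipped and it fell shut after the first, and I haven't seen the verdict.

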